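Slide the cork rest between the jar and the tea tin

TASK

Slide the dark cork rest out of its corner of the bamboo tray and leave it lying flat on the tray, exactly midway between the glass jar and the tea tin, turned so that its two long edges face the jar and the tin squarely. Keep it flat on the tray floor all the way, press on it only gently, and do not disturb the jar, the tin, the chime or the ball.

Things in the scene. Friction and masses are not known exactly. Their poses are not given: they have to be found in the camera images.
- mat: Dark cork rest, loose, 90 mm (x) by 110 mm (y, the long edges), about 120 g; origin: centre of its underside. Its flat cork top (grippy, friction about 1) sits on a stiff stem set anywhere from 18 to 40 mm above the underside: feel for it. Smooth sole (0.35 on the tray). Starts in the right or left tray corner near the robot, 1 to 6 mm from the rim: no finger fits behind it. Not graspable.
- tray: Shallow bamboo tray, fixed to the ledge: 306 mm (x) by 456 mm (y) outside, floor top 8 mm above the ledge, rim 8 mm thick and 22 mm high (14 mm above the floor). Origin at the centre of its underside. It stands turned by up to 0.2 rad.
- jar: Lidded glass jar, loose, upright in the tray: 64 mm across, 82 mm tall, wooden lid. Origin at the centre of its underside. Its own x axis lies along the line joining jar and tin (pointing to the tin or away from it), its y axis square to that line.
- tin: Aluminium tea tin, loose, upright in the tray: 64 mm across (66 mm at the lid), 82 mm tall. Origin at the centre of its underside. Its centre is 200 mm from the jar's; one of the two stands at the tray's far side, the other at its near side, in either order. The 90 mm width of the rest fits between them with about 23 mm free on each side.
- chime: Bystander, loose: pale wooden chime block 40 mm (x) by 104 mm (y) by 24 mm high with a metal tone bar on top up to 47 mm, lying in the other corner of the tray nearest the robot. Origin at the centre of its underside.
- ball_center (a point): Bystander: centre of the hard purple massage ball, 64 mm across, resting in a saucer on the bamboo turntable (210 mm across, top 26 mm high, fixed) on the robot's left.
Things that resemble listed ones, but are neither listed nor needed, are in the scene too. There is more than one size of the mat; the one meant has the size given above.

How it is judged (in metres and radians):
At the end, for the whole second after the job is handed in: The cork rest lies flat and still on the tray floor, its centre midway between jar and tin to about 8 mm along the line joining them and 9 mm across it, its x axis (90 mm width) along that line to 0.1 rad; jar and tin within 6 mm and chime and ball within 8 mm of where they started (horizontal distance between mat and jar below 0.108 m and horizontal distance between mat and tin below 0.108 m and y of mat in the frame of jar between -0.009 and 0.009 m and angle between the x axis of mat and the x axis of jar, either way round below 0.1 rad and angle between mat's own z axis and vertical below 0.03 rad and z of mat in the frame of tray below 0.01 m and linear speed of mat below 0.01 m/s and distance of each of jar, tin from where it was at the start of the episode below 0.006 m and distance of each of chime, ball_center from where it was at the start of the episode below 0.008 m); the robot touches nothing.
It fails at once if the cork rest is lifted off the tray floor (its centre raised by more than 10 mm) or tipped by more than 0.2 rad (z of mat in the frame of tray above 0.018 m or angle between mat's own z axis and vertical above 0.2 rad).
It fails at once if the cork rest is pressed down on the tray with more than 35 N (contact force between mat and tray above 35 N).
It fails at once if the jar or the tin is shoved more than 10 mm or tipped (distance of any of jar, tin from where it was at the start of the episode above 0.01 m or angle between any of jar, tin's own z axis and vertical above 0.15 rad).
It fails at once if the chime or the ball is shoved more than 15 mm (distance of any of chime, ball_center from where it was at the start of the episode above 0.015 m).
It also fails if it takes over 48 s, if anything falls off the work surface, if the arm or the gripper's body presses on something with over 40 N, if the wrist force passes 120 N, or if a joint passes its speed limit or range.

ROBOT

A 6-joint arm with a two-finger parallel gripper is mounted at the origin on the work surface. World frame = base frame: x ahead of the robot, y to its left, z up, the work surface at z = 0. Lengths are in mm, angles in degrees, forces in N, time in s.
With the tool pointing down it reaches from about 350 to 850 mm from the base axis. Payload 8.1 kg.
Tool frame: the origin (TCP) lies at the very end of the fingers, on their centre line; the grasp point (between the pads) lies 19 mm behind it (r.grip_depth is the distance from the TCP to the grasp point, in mm); y points along the fingers, z is the direction in which the jaws open and shut, and the axes are right-handed (so a half turn about y gives the same grasp; the last joint's range is limited). The gripper opens to 85 mm and grips with 20 to 120 N. Pads are 22 mm wide; open, the fingers measure 114 mm over their backs; the gripper's body (76 mm by 85 mm) begins 54 mm behind the grasp point. The pads swing forward as they close: fully open they stand 13 mm farther back than shut.
Start: joints at [-68.606, 7.471, 85.268, -0, 87.261, -4.893], TCP at [265.743, -537.946, 231.292] pointing down, gripper open.
Joint ranges: [-169.43, 169.43], [-51.17, 129.36], [1.28, 143.12], [-76.62, 256.62], [0, 156.53], [-152.29, 152.29]. Speed limits (degrees/s): [136.94, 136.94, 159.86, 180, 180, 180].

INTERFACE

Orientations are given as [roll, pitch, yaw] about the fixed x, y, z axes, in that order (R = Rz(yaw) Ry(pitch) Rx(roll)).
In Python, from bench import readout, eyes, r gives the robot as it stands. The module is installed in compiled form; this text tells all that it offers.
- The arm moves only by the tool move_arm, never from a script. Its argument "motion" is text: rows parted by semicolons, each of 6 numbers parted by spaces: the shift along the world's x, y, z in cm, then the turn, a rotation vector about the world's x, y, z in degrees. A call has 1 to 10 rows; each row is the pose to reach, as a shift and turn from the pose commanded when the call began; what a row does not reach only later rows make up. A row lasts 1/12 s, in which the tool goes at most 41.7 mm and 7.16 degrees, less where a joint would pass 70% of its speed; a pose out of reach is approached as far as the arm can. A call with a gripper value outside its range is refused whole. "fingers" is the finger opening in cm, from 0 to 8.54, set as the call begins (left out, the last holds). The fingers move at their own pace and stop on an object; "squeeze" is the grip in N (left out, the last holds). Time passes only in rows, so rows that repeat a pose let the fingers close. It gives the time, the measured TCP pose, the force and the opening at its end, in the units of the state.
- readout.sense(): the state, without advancing time (a new reading comes with each control period).
- eyes.snapshot(name): name is "side" or "top" or "wrist"; returns a dict with "image" (480x640x3 uint8, blue, green, red), "fx", "fy", "cx", "cy" (pixels), "world_to_cam" (4x4, takes a point from world to camera coordinates). Camera axes: x right, y down, z forward; pixel columns grow to the right and rows downward; lengths in mm; the calibration is good to about 2 mm. A picture is of the moment at which its call begins. There is no depth.
- r.hand_in(): hands the job in, once; it reports no verdict.
The state is a dict: "time": time; "joint_pos": joint angles; "qd": joint speeds; "joint_efforts": joint torques, N m; "tool_pos": TCP position; "tcp_rot": TCP orientation; "ft_force": force on the tool from outside, world axes, zero at the start; "wrist_torque": the same for the moment, N m; "finger_gap": finger opening in mm.
Only numpy, scipy, OpenCV 4.12 (cv2) and the standard library are available. Lean on these libraries where they do the work, as an engineer would, in place of code of your own. Each camera call takes 0.05 s, during which the arm holds its last target. There are 200 camera calls.

## Working session

There is one attempt and no reset: what is moved stays moved. The work goes in short steps, Python scripts to look and compute and a tool call to move; the robot and the scene stay as the last step left them, time stands still between calls to the robot, and variables do not carry over. Pictures are saved under pics/ and viewed, about 8 in all and at most 12, crops included, and the job is handed in when it is done.

Besides the shell and the picture viewer there is one more tool, called after ">>>" in YAML: its name, and indented under it one key for each argument. move_arm: Moves the arm, as the interface text tells. Its arguments: {"type":"object","properties":{"motion":{"type":"string"},"fingers":{"type":"number"},"squeeze":{"type":"number"}},"required":["motion"]}

```bash
mkdir -p pics; cat > h.py <<'E'
import numpy as np, cv2
from bench import readout, eyes, r
def ray(s,u,v):
    T=np.array(s["world_to_cam"]);R=T[:3,:3];c=-R.T@T[:3,3]
    d=R.T@np.array([(u-s["cx"])/s["fx"],(v-s["cy"])/s["fy"],1]);return c,d
def onz(s,u,v,z):
    c,d=ray(s,u,v);return (c+d*(z-c[2])/d[2])
def proj(s,p):
    T=np.array(s["world_to_cam"]);q=T[:3,:3]@np.array(p)+T[:3,3]
    return s["fx"]*q[0]/q[2]+s["cx"],s["fy"]*q[1]/q[2]+s["cy"]
def snap(n,f=None):
    s=eyes.snapshot(n)
    if f: cv2.imwrite("pics/"+f,s["image"])
    return s
E
python3 - <<'E'
from h import *
import pickle
a=snap("top","top0.png");b=snap("side","side0.png")
pickle.dump((a,b),open("s0.pkl","wb"))
for s in(a,b):
    print(ray(s,320,240))
print(readout.sense())
E
```

```text
(array([ 435.50502458,  189.19727802, 1108.53815364]), array([ 0.05389836, -0.03128069, -0.99814665]))
(array([ 22.20753104, 874.14982997, 991.2661642 ]), array([ 0.36969689, -0.56795112, -0.73537214]))
{'time': 0.1, 'joint_pos': array([-6.86085621e+01,  7.51015308e+00,  8.53245732e+01,  1.94180462e-03,
        8.72623480e+01, -4.89236210e+00]), 'qd': array([ 0.00954246, -0.10751875, -0.26411743,  0.01694846,  0.01872976,
        0.12102776]), 'joint_efforts': array([ 2.09088676e-04, -5.70952249e+01, -5.01942515e+01, -2.09405371e-04,
        8.09165445e-03, -1.16349077e-05]), 'tool_pos': array([ 265.54228626, -537.47349266,  230.3411901 ]), 'tcp_rot': array([-9.00965552e+01,  1.02112482e-02, -1.53716303e+02]), 'ft_force': array([-1.00764893,  0.09871403,  0.62585847]), 'wrist_torque': array([-0.00387894,  0.03250875,  0.01945344]), 'finger_gap': 85.53094010443249}
```

View pics/top0.png

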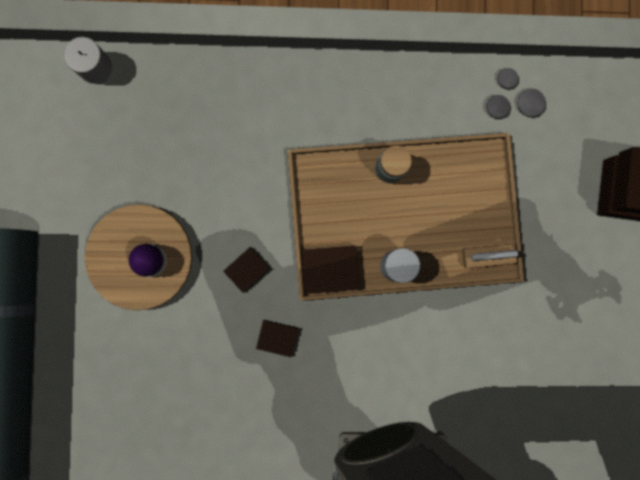

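View pics/side0.png

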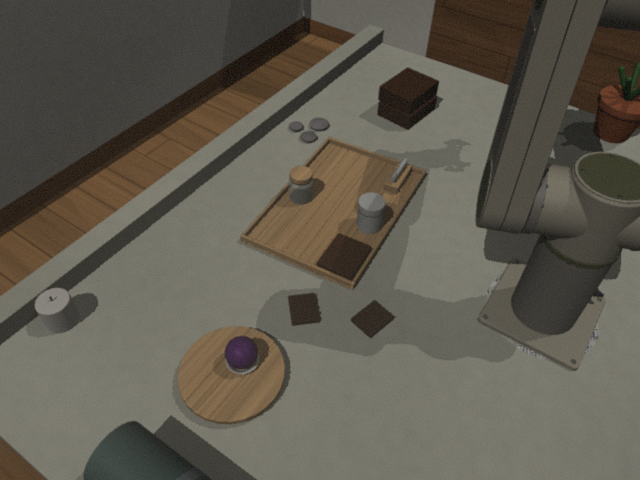

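Candidates for the mat in the top view: the tray-corner mat at (332,270), loose dark squares at (248,270) and (279,338), and a dark stack at (620,185). Only the one in the tray corner fits the description. The chime is at (490,257), the jar at (396,160), the tin at (402,265) and the ball at (146,260). Next is a close crop to check the mat, with rough measurements.

```bash
python3 - <<'E'
from h import *
import pickle
a,b=pickle.load(open("s0.pkl","rb"))
g=lambda im:(255*(im/255.)**0.5).astype(np.uint8)
A=cv2.resize(g(a["image"][125:310,280:540]),None,fx=3,fy=3,interpolation=cv2.INTER_CUBIC)[:555,:780]
cv2.imwrite("pics/cA.png",A)
B=cv2.resize(g(b["image"][130:300,235:435]),None,fx=3.5,fy=3.5,interpolation=cv2.INTER_CUBIC)
cv2.imwrite("pics/cB.png",B)
for n,u,v,z in [("jarlid",396.5,160.5,90),("tinlid",402,265,90),("trayTL",290,150,22),("TR",509,133,22),("BR",524,281,22),("BL",303,299,22)]: print(n,onz(a,u,v,z).round(1))
im=a["image"].astype(int); V=im.max(2)
print(V[270,300:375:4],V[240:302:3,332])
E
```

```text
jarlid [644.6  14.7  90. ]
tinlid [446.4   1.8  90. ]
trayTL [674.6 219.   22. ]
TR [ 720.8 -227.2   22. ]
BR [ 419.4 -259.1   22. ]
BL [375.7 186.9  22. ]
[ 85  32  29  30  30  31  32  30  31  32  31  30  30  29  29  29  75 109
 109] [134 110  85  40  41  40  38  35  29  30  31  29  29  30  33  30  29  40
  83  85 100]
```

View pics/cA.png

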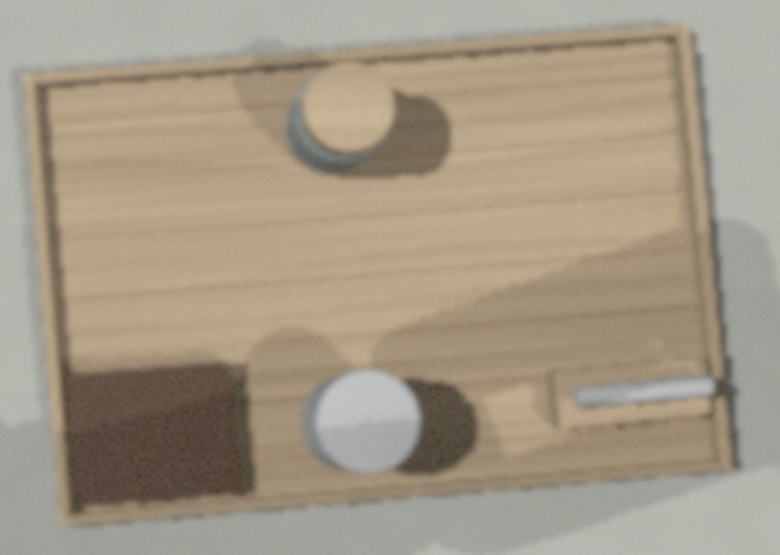

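View pics/cB.png

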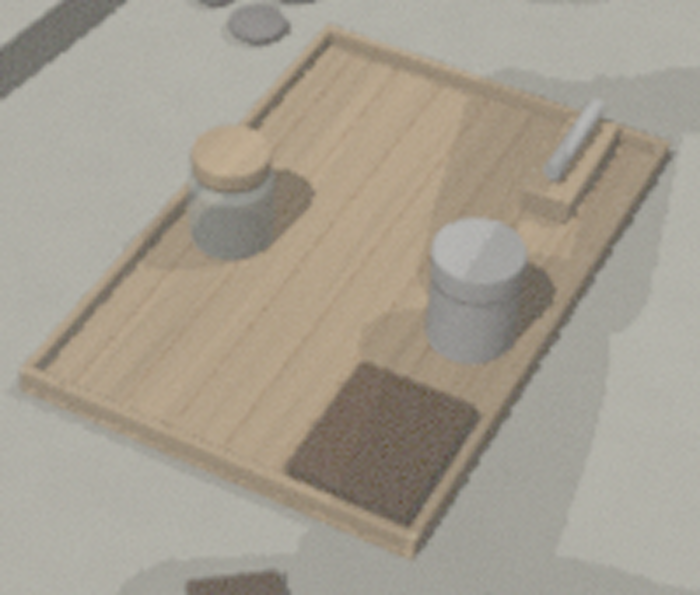

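The crops confirm the choice: the large dark rest fills the near-left tray corner. In the top view its corners are about (360,246), (363,288), (305,293) and (303,250). Next I triangulate the mat corners and the lids across the two views.

```bash
cat >> h.py <<'E'
def tri(l):
    A=np.zeros((3,3));y=np.zeros(3)
    for s,u,v in l:
        c,d=ray(s,u,v);d=d/np.linalg.norm(d);P=np.eye(3)-np.outer(d,d);A+=P;y+=P@c
    p=np.linalg.solve(A,y)
    return p.round(1),[ (np.array(proj(s,p))-[u,v]).round(1) for s,u,v in l]
E
python3 - <<'E'
from h import *
import pickle
a,b=pickle.load(open("s0.pkl","rb"))
P={"far-":((241,364),(370,365)),"near-":((250,491),(478,409)),"near+":((75,505),(410,521)),"far+":((69,376),(290,467)),
"jar":((349,109),(232,151)),"tin":((366,419),(478,249))}
for k,(p,q) in P.items(): print(k,tri([(a,280+p[0]/3-.33,125+p[1]/3-.33),(b,235+q[0]/3.5-.36,130+q[1]/3.5-.36)]))
E
```

```text
far- (array([484.1,  73.7,  14. ]), [array([-0., -0.]), array([0., 0.])])
near- (array([399.5,  67. ,  16.3]), [array([-0.2, -0.4]), array([0.4, 0. ])])
near+ (array([385.9, 182.8,  22.1]), [array([0.5, 0.9]), array([-0.9, -0. ])])
far+ (array([473.2, 189.4,  22.6]), [array([0.1, 0.1]), array([-0.1, -0. ])])
jar (array([643.9,  15.8,  90.1]), [array([-0.1, -0.1]), array([0.1, 0. ])])
tin (array([447.2,   2.3,  90.8]), [array([0.1, 0.2]), array([-0.2, -0. ])])
```

>>> move_arm:
  motion: "0.5 1.9 0 0 0 -3; 1.5 5.8 0 0 0 -8; 2.5 9.7 0 0 0 -13; 3.5 13.6 0 0 0 -18; 4.5 17.5 0 0 0 -21; 5.5 21.4 0 0 0 -21; 6.4 25.2 0 0 0 -21; 7.4 29.1 0 0 0 -21; 8.4 33 0 0 0 -21; 9.4 36.8 0 0 0 -21"
  fingers: 4

```text
time: 0.93
tool_pos: [359.5, -168.0, 231.0]
tcp_rot: [-90.0, 0.0, -174.7]
ft_force: [1.1, 0.0, -0.1]
finger_gap: 40.1
```

>>> move_arm:
  motion: "1 3.9 -1 0 0 0; 2 7.7 -2.5 0 0 0; 3 11.6 -4 0 0 0; 4 15.5 -5.5 0 0 0; 5 19.4 -7 0 0 0; 6 23.3 -8.5 0 0 0; 6.9 27 -10 0 0 0; 7.6 29.7 -11.5 0 0 0; 7.6 29.7 -13 0 0 0; 7.6 29.7 -13 0 0 0"

```text
time: 1.77
tool_pos: [432.9, 128.3, 97.6]
tcp_rot: [-90.0, -0.4, -174.5]
ft_force: [0.1, -0.5, -1.4]
finger_gap: 40.1
```

```bash
python3 - <<'E'
from h import *
s=readout.sense();print({k:np.round(s[k],2) for k in("time","tool_pos","tcp_rot","ft_force","finger_gap")})
b=snap("side","side1.png");cv2.imwrite("pics/s1.png",cv2.resize((255*(b["image"][130:330,235:455]/255.)**.5).astype(np.uint8),None,fx=3,fy=3,interpolation=cv2.INTER_CUBIC))
E
```

```text
{'time': np.float64(1.77), 'tool_pos': array([432.95, 128.32,  97.55]), 'tcp_rot': array([ -89.97,   -0.37, -174.5 ]), 'ft_force': array([ 0.13, -0.46, -1.42]), 'finger_gap': np.float64(40.06)}
```

View pics/s1.png

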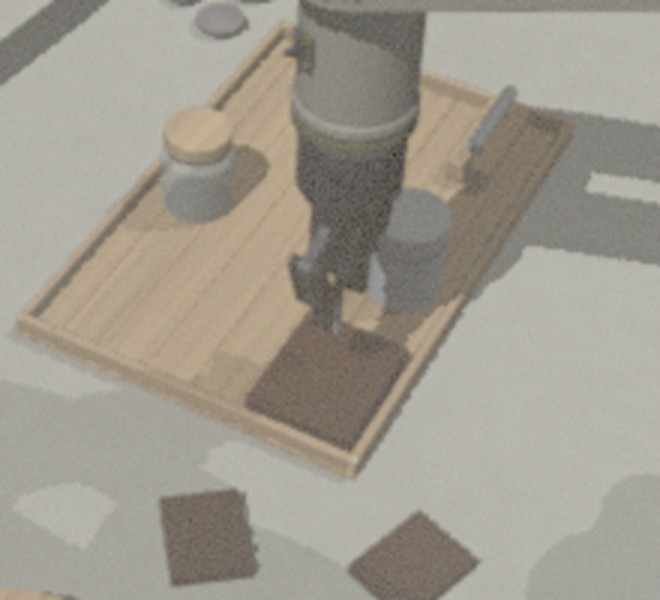

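The gripper is above the rest and clear of the tin. Now the descent, slowing as I feel for contact.

>>> move_arm:
  motion: "0 0 -1 0 0 0; 0 0 -2.2 0 0 0; 0 0 -3.4 0 0 0; 0 0 -4.2 0 0 0; 0 0 -4.5 0 0 0; 0 0 -4.5 0 0 0"

```text
time: 2.32
tool_pos: [435.5, 126.3, 55.9]
tcp_rot: [-90.0, -0.0, -174.8]
ft_force: [-1.1, 0.1, -0.1]
finger_gap: 39.9
```

>>> move_arm:
  motion: "0 0 -0.1 0 0 0; 0 0 -0.2 0 0 0; 0 0 -0.2 0 0 0"

```text
time: 2.57
tool_pos: [436.2, 127.0, 54.8]
tcp_rot: [-90.0, 0.1, -174.7]
ft_force: [0.1, -0.3, 0.7]
finger_gap: 39.8
```

>>> move_arm:
  motion: "0 0 -0.1 0 0 0; 0 0 -0.2 0 0 0; 0 0 -0.2 0 0 0"

```text
time: 2.82
tool_pos: [435.7, 127.1, 52.3]
tcp_rot: [-90.0, 0.0, -174.7]
ft_force: [-0.1, -0.5, -0.2]
finger_gap: 40.1
```

>>> move_arm:
  motion: "0 0 -0.1 0 0 0; 0 0 -0.2 0 0 0; 0 0 -0.25 0 0 0"

```text
time: 3.07
tool_pos: [435.6, 127.1, 49.6]
tcp_rot: [-90.0, -0.0, -174.7]
ft_force: [-0.5, -0.3, 0.6]
finger_gap: 40.2
```

>>> move_arm:
  motion: "0 0 -0.1 0 0 0; 0 0 -0.2 0 0 0; 0 0 -0.2 0 0 0"

```text
time: 3.32
tool_pos: [435.6, 127.0, 47.5]
tcp_rot: [-90.0, -0.0, -174.7]
ft_force: [0.3, 0.5, -0.0]
finger_gap: 39.9
```

>>> move_arm:
  motion: "0 0 -0.1 0 0 0; 0 0 -0.2 0 0 0; 0 0 -0.25 0 0 0"

```text
time: 3.57
tool_pos: [435.7, 127.0, 45.1]
tcp_rot: [-90.0, -0.0, -174.7]
ft_force: [-0.2, 0.1, -0.1]
finger_gap: 40.1
```

>>> move_arm:
  motion: "0 0 -0.1 0 0 0; 0 0 -0.1 0 0 0"

```text
time: 3.73
tool_pos: [435.6, 127.0, 44.1]
tcp_rot: [-90.0, -0.0, -174.7]
ft_force: [0.1, 0.6, 0.5]
finger_gap: 40.0
```

>>> move_arm:
  motion: "0 0 -0.1 0 0 0; 0 0 -0.2 0 0 0; 0 0 -0.25 0 0 0"

```text
time: 3.98
tool_pos: [435.7, 127.0, 41.6]
tcp_rot: [-90.0, -0.0, -174.7]
ft_force: [-0.6, -0.1, -1.1]
finger_gap: 40.0
```

>>> move_arm:
  motion: "0 0 -0.1 0 0 0; 0 0 -0.1 0 0 0"

```text
time: 4.15
tool_pos: [435.6, 127.0, 40.6]
tcp_rot: [-90.0, -0.0, -174.7]
ft_force: [-0.2, 0.5, -0.4]
finger_gap: 39.9
```

>>> move_arm:
  motion: "0 0 -0.1 0 0 0; 0 0 -0.2 0 0 0; 0 0 -0.25 0 0 0"

```text
time: 4.4
tool_pos: [435.7, 127.0, 38.1]
tcp_rot: [-90.0, -0.0, -174.7]
ft_force: [-0.9, -0.6, -0.5]
finger_gap: 39.9
```

>>> move_arm:
  motion: "0 0 -0.1 0 0 0; 0 0 -0.1 0 0 0"

```text
time: 4.57
tool_pos: [435.6, 127.0, 37.1]
tcp_rot: [-90.0, -0.0, -174.7]
ft_force: [-1.0, 0.3, 0.2]
finger_gap: 40.2
```

>>> move_arm:
  motion: "0 0 -0.1 0 0 0; 0 0 -0.2 0 0 0; 0 0 -0.25 0 0 0"

```text
time: 4.82
tool_pos: [435.7, 127.0, 34.6]
tcp_rot: [-90.0, -0.0, -174.7]
ft_force: [0.3, -0.4, 0.6]
finger_gap: 40.1
```

>>> move_arm:
  motion: "0 0 -0.1 0 0 0; 0 0 -0.1 0 0 0"

```text
time: 4.98
tool_pos: [435.6, 127.0, 33.6]
tcp_rot: [-90.0, -0.0, -174.7]
ft_force: [-0.8, -0.2, 0.4]
finger_gap: 40.0
```

>>> move_arm:
  motion: "0 0 -0.1 0 0 0; 0 0 -0.15 0 0 0; 0 0 -0.15 0 0 0"

```text
time: 5.23
tool_pos: [435.6, 127.0, 32.1]
tcp_rot: [-90.0, -0.0, -174.7]
ft_force: [0.8, -0.5, 0.3]
finger_gap: 39.9
```

>>> move_arm:
  motion: "0 0 -0.1 0 0 0; 0 0 -0.1 0 0 0"

```text
time: 5.4
tool_pos: [435.6, 127.0, 31.1]
tcp_rot: [-90.0, -0.0, -174.7]
ft_force: [0.6, 0.3, 0.6]
finger_gap: 40.1
```

>>> move_arm:
  motion: "0 0 -0.1 0 0 0; 0 0 -0.15 0 0 0; 0 0 -0.15 0 0 0"

```text
time: 5.65
tool_pos: [435.6, 127.0, 29.6]
tcp_rot: [-90.0, -0.0, -174.7]
ft_force: [-0.3, -0.9, 0.7]
finger_gap: 40.1
```

>>> move_arm:
  motion: "0 0 -0.1 0 0 0; 0 0 -0.15 0 0 0; 0 0 -0.15 0 0 0"

```text
time: 5.9
tool_pos: [435.6, 127.0, 28.1]
tcp_rot: [-90.0, -0.0, -174.7]
ft_force: [-0.6, 0.8, -0.3]
finger_gap: 39.8
```

>>> move_arm:
  motion: "0 0 -0.1 0 0 0; 0 0 -0.15 0 0 0; 0 0 -0.15 0 0 0"

```text
time: 6.15
tool_pos: [436.0, 127.1, 27.3]
tcp_rot: [-90.0, 0.0, -174.7]
ft_force: [-2.7, -0.4, 5.8]
finger_gap: 40.0
```

Contact at z ≈ 27.5 mm, about 8 N/mm. I'll press slightly more and start the slide in +x, away from the near rim.

>>> move_arm:
  motion: "0 0 -0.03 0 0 0; 0.2 0 -0.03 0 0 0; 0.5 0 -0.03 0 0 0; 0.8 0 -0.03 0 0 0; 1 0 -0.03 0 0 0"

```text
time: 6.57
tool_pos: [446.3, 127.2, 27.3]
tcp_rot: [-90.0, 0.0, -174.7]
ft_force: [-3.5, 0.8, 8.8]
finger_gap: 40.3
```

>>> move_arm:
  motion: "0.4 0 0 0 0 0; 1 0 0 0 0 0; 1.6 0 0 0 0 0; 2.2 0 0 0 0 0; 2.8 0 0 0 0 0; 3.4 0 0 0 0 0; 4 0 0 0 0 0; 4.5 0 0 0 0 0; 4.8 0 0 0 0 0; 4.8 0 0 0 0 0"

```text
time: 7.4
tool_pos: [495.0, 127.2, 27.3]
tcp_rot: [-90.0, 0.1, -174.7]
ft_force: [1.7, 0.3, 5.3]
finger_gap: 39.8
```

>>> move_arm:
  motion: "0.3 0 -0.03 0 0 0; 0.9 0 -0.03 0 0 0; 1.5 0 -0.03 0 0 0; 2.1 0 -0.03 0 0 0; 2.7 0 -0.03 0 0 -0.5; 3.3 0 -0.03 0 0 -1; 3.8 0 -0.03 0 0 -1.4; 4.2 0 -0.03 0 0 -1.4; 4.3 0 -0.03 0 0 -1.4; 4.3 0 -0.03 0 0 -1.4"

```text
time: 8.23
tool_pos: [537.6, 127.2, 27.3]
tcp_rot: [-90.0, 0.1, -176.1]
ft_force: [-2.4, 0.0, 9.4]
finger_gap: 40.1
```

```bash
python3 - <<'E'
from h import *
import pickle
a=snap("top","top2.png");b=snap("side","side2.png");pickle.dump((a,b),open("s2.pkl","wb"))
g=lambda im:(255*(im/255.)**0.5).astype(np.uint8)
A=cv2.resize(g(a["image"][125:310,280:540]),None,fx=3,fy=3,interpolation=cv2.INTER_CUBIC)
B=cv2.resize(g(b["image"][150:350,235:435]),None,fx=3,fy=3,interpolation=cv2.INTER_CUBIC)
cv2.imwrite("pics/cA2.png",A);cv2.imwrite("pics/cB2.png",B)
E
```

```text
(no output)
```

View pics/cB2.png

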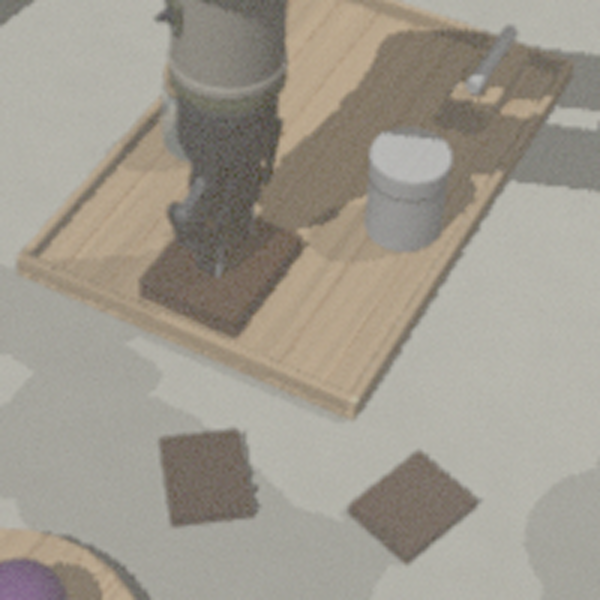

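View pics/cA2.png

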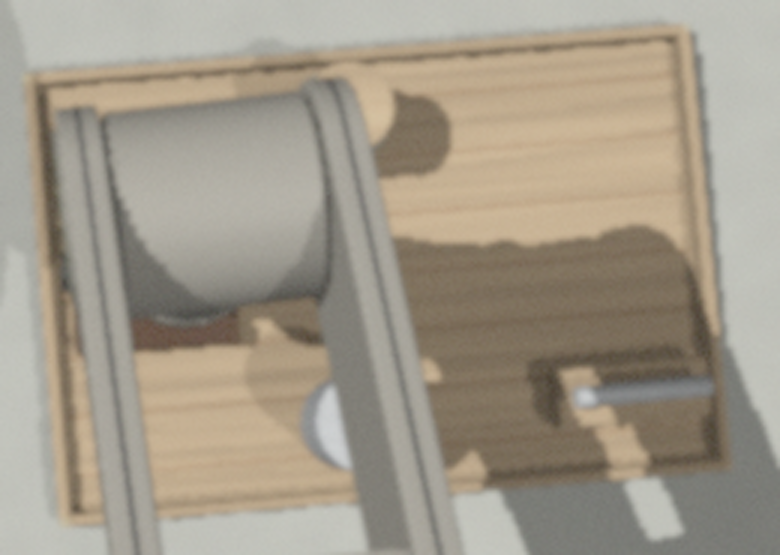

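The rest moved along with the tool and lies flat, its side-view crop corners at (302,240), (238,322) and (143,283). The tin and chime haven't moved. I'll locate it from those corners.

```bash
python3 - <<'E'
from h import *
import pickle
a,b=pickle.load(open("s2.pkl","rb"));a0,b0=pickle.load(open("s0.pkl","rb"))
f=lambda u,v:(235+u/3-.33,150+v/3-.33)
for z in(18,26):
    n,p,q=[onz(b,*f(*c),z)[:2] for c in((302,240),(238,322),(143,283))]
    print(z,n.round(1),p.round(1),q.round(1),"ctr",((n+q)/2).round(1),"yaw",np.degrees(np.arctan2(-(p-n)[0],(p-n)[1])).round(1),np.degrees(np.arctan2((q-p)[1],(q-p)[0])).round(1),np.hypot(*(p-n)).round(1),np.hypot(*(q-p)).round(1))
    n,p,q=[onz(b0,235+c[0]/3.5-.36,130+c[1]/3.5-.36,z)[:2] for c in((478,409),(410,521),(290,467))]
    print("  start side ctr",((n+q)/2).round(1))
    e=[onz(a,280+c[0]/3-.33,125+c[1]/3-.33,z)[:2] for c in((140,350),(240,345))];print("  near edge top view",e, )
E
```

```text
18 [500.2  72.1] [492.4 175.4] [577.7 185.5] ctr [539.  128.8] yaw 4.3 6.7 103.6 85.9
  start side ctr [437.4 127.5]
  near edge top view [array([491.95319651, 142.2089255 ]), array([496.6605447 ,  74.97213038])]
26 [496.3  78.7] [488.5 181.2] [573.1 191.1] ctr [534.7 134.9] yaw 4.3 6.7 102.7 85.2
  start side ctr [434.  133.6]
  near edge top view [array([491.53910245, 142.55362396]), array([496.21191834,  75.81006639])]
```

>>> move_arm:
  motion: "0 -0.3 0 0 0 0; 0.1 -0.9 0 0 0 0; 0.1 -1.6 0 0 0 0; 0.2 -2.3 0 0 0 0; 0.2 -3 0 0 0 0; 0.3 -3.7 0 0 0 0; 0.3 -4.4 0 0 0 0; 0.4 -5 0 0 0 0; 0.4 -5.4 0 0 0 0; 0.4 -5.5 0 0 0 0"

```text
time: 9.17
tool_pos: [541.9, 72.0, 27.3]
tcp_rot: [-90.0, 0.1, -176.1]
ft_force: [1.2, 3.4, 6.6]
finger_gap: 39.6
```

>>> move_arm:
  motion: "0 -0.3 -0.02 0 0 0; 0.1 -0.9 -0.02 0 0 0; 0.1 -1.6 -0.02 0 0 0; 0.2 -2.3 -0.02 0 0 0; 0.2 -3 -0.02 0 0 0; 0.3 -3.7 -0.02 0 0 0; 0.3 -4.5 -0.02 0 0 0; 0.4 -5.2 -0.02 0 0 0; 0.4 -5.8 -0.02 0 0 0; 0.4 -6.3 -0.02 0 0 0"

```text
time: 10.0
tool_pos: [546.0, 9.2, 27.3]
tcp_rot: [-90.0, 0.2, -176.1]
ft_force: [-0.4, 2.0, 7.6]
finger_gap: 40.2
```

>>> move_arm:
  motion: "0 -0.2 0 0 0 0; 0 -0.2 0 0 0 0; 0 -0.2 0.5 0 0 0; 0 -0.2 2 0 0 0; 0 -0.2 5 0 0 0; 0 -0.2 9 0 0 0; 0 -0.2 12 0 0 0"

```text
time: 10.58
tool_pos: [544.4, 7.1, 148.0]
tcp_rot: [-90.0, -0.0, -176.1]
ft_force: [0.7, -0.2, 0.8]
finger_gap: 39.9
```

>>> move_arm:
  motion: "0 -2 2 0 0 0; 0 -5 4 0 0 0; 0 -9 4 0 0 0; 0 -13 4 0 0 0; 0 -17 4 0 0 0; 0 -21 4 0 0 0; 0 -25 4 0 0 0; 0 -28 4 0 0 0; 0 -30 4 0 0 0; 0 -30 4 0 0 0"

```text
time: 11.42
tool_pos: [543.6, -297.0, 185.5]
tcp_rot: [-89.9, -0.1, -176.3]
ft_force: [0.4, 0.3, 0.0]
finger_gap: 40.0
```

```bash
python3 - <<'E'
from h import *
import pickle
a=snap("top","top3.png");b=snap("side","side3.png");pickle.dump((a,b),open("s3.pkl","wb"))
g=lambda im:(255*(im/255.)**0.5).astype(np.uint8)
A=cv2.resize(g(a["image"][130:300,330:480]),None,fx=3.5,fy=3.5,interpolation=cv2.INTER_CUBIC)
B=cv2.resize(g(b["image"][140:290,255:415]),None,fx=4,fy=4,interpolation=cv2.INTER_CUBIC)
cv2.imwrite("pics/cA3.png",A);cv2.imwrite("pics/cB3.png",B)
E
```

```text
(no output)
```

View pics/cA3.png

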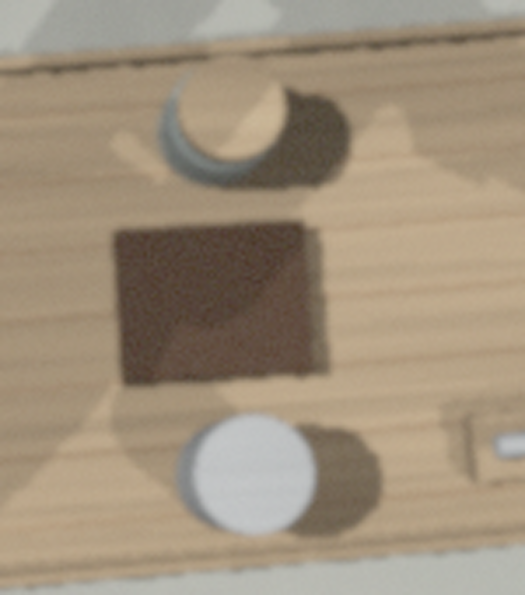

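View pics/cB3.png

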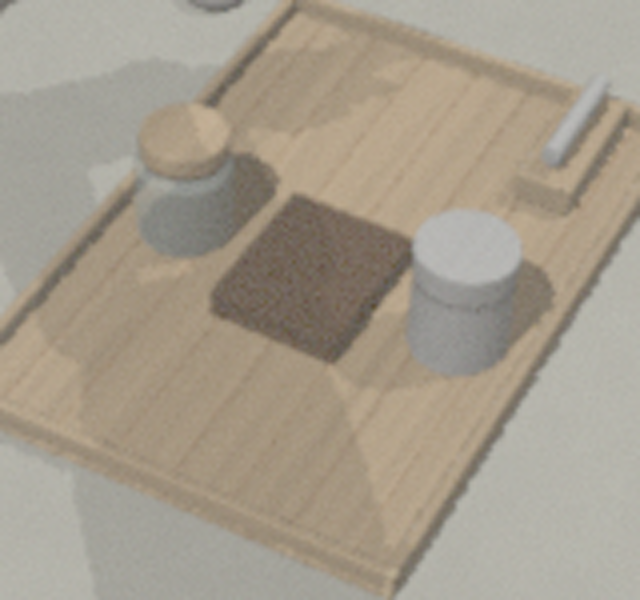

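The rest now lies between the jar and the tin, with top-view crop corners at (115,231), (303,222), (313,375) and (123,384). Both vessels are upright. Next I measure with masks.

```bash
python3 - <<'E'
from h import *
import pickle
a,b=pickle.load(open("s3.pkl","rb"));a0,b0=pickle.load(open("s0.pkl","rb"))
# mat top face: dark brown mask
im=a["image"][185:245,355:425]; im=cv2.resize(im,None,fx=4,fy=4,interpolation=cv2.INTER_CUBIC)
m=((im.max(2)<62)).astype(np.uint8); m=cv2.morphologyEx(m,cv2.MORPH_OPEN,np.ones((9,9),np.uint8))
c=max(cv2.findContours(m,0,2)[0],key=cv2.contourArea); rc=cv2.minAreaRect(c)
print(rc)
bx=cv2.boxPoints(rc)
W=np.array([onz(a,355+x/4-.375,185+y/4-.375,26)[:2] for x,y in bx]);print("mask",W.round(1),W.mean(0).round(1))
H=np.array([onz(a,330+x/3.5-.36,130+y/3.5-.36,26)[:2] for x,y in((115,231),(303,222),(313,375),(123,384))])
print("hand",H.round(1),H.mean(0).round(1))
S=np.array([onz(b,255+x/4-.375,140+y/4-.375,26)[:2] for x,y in((212,297),(295,194),(414,240),(333,350))])
print("side",S.round(1),S.mean(0).round(1))
for Q in(H,):
    print("yaw",np.degrees([np.arctan2((Q[0]-Q[3])[1],(Q[0]-Q[3])[0]),np.arctan2((Q[1]-Q[2])[1],(Q[1]-Q[2])[0]),np.arctan2(-(Q[0]-Q[1])[0],(Q[0]-Q[1])[1]),np.arctan2(-(Q[3]-Q[2])[0],(Q[3]-Q[2])[1])]).round(1))
J=tri([(a,330+233/3.5-.36,130+110/3.5-.36),(b,255+184/4-.375,140+141/4-.375)])[0]
T=tri([(a,330+253/3.5-.36,130+474/3.5-.36),(b,255+467/4-.375,140+256/4-.375)])[0]
print("jar",J,"tin",T,(J+T)/2,np.degrees(np.arctan2((J-T)[1],(J-T)[0])))
# bystander / vessel displacement: phase shift of patches
for n,(x0,x1,y0,y1) in dict(jar=(374,416,142,186),tin=(378,424,244,288),chime=(455,530,240,272),ball=(125,168,240,280)).items():
    p,q=[cv2.Canny(cv2.GaussianBlur(s["image"][y0:y1,x0:x1],(3,3),0),30,90).astype(np.float64) for s in(a0,a)]
    print(n,cv2.phaseCorrelate(p,q))
E
```

```text
((149.97341918945312, 125.46896362304688), (180.84112548828125, 234.6926727294922), 86.24827575683594)
mask [[585.4  73.8]
 [595.9 -44.5]
 [504.9 -51.5]
 [494.8  66.4]] [545.3  11.1]
hand [[584.9  71.5]
 [592.6 -37. ]
 [504.4 -43.8]
 [497.1  65.6]] [544.7  14.1]
side [[582.9  73.2]
 [593.9 -36.9]
 [507.1 -44.8]
 [496.   67.9]] [545.   14.8]
yaw [3.9 4.4 4.  3.9]
jar [645.9  14.   80.9] tin [4.464e+02 1.000e-01 8.020e+01] [546.15   7.05  80.55] 3.9855957480807316
jar ((0.49600665323326965, 0.555133826357622), 0.7086911190514217)
tin ((-0.13168725159068018, 0.3409507021768583), 1.0062656458555588)
chime ((0.7144531573968109, 0.04174262439768661), 0.5826394231546494)
ball ((-0.0888680215388149, -0.1102651225281619), 0.8306905679224363)
```

The yaw is right (4.0° against a line at 3.95°) and so is the position along the line (within about 1 mm). Across the line the rest sits about 5.5 mm too far +y, so I'll go back, press again and nudge it −5.5 mm.

>>> move_arm:
  motion: "0 2 0 0 0 0; 0 5 0 0 0 0; 0 9 0 0 0 0; 0 13 0 0 0 0; 0 17 0 0 0 0; 0 21 0 0 0 0; 0 25 0 0 0 0; 0 28.5 0 0 0 0; 0 30 -1 0 0 0; 0 30 -4 0 0 0"

```text
time: 12.35
tool_pos: [547.4, 12.2, 150.8]
tcp_rot: [-90.0, 0.5, -175.8]
ft_force: [-0.6, -1.3, 0.5]
finger_gap: 39.5
```

>>> move_arm:
  motion: "0 0 -3 0 0 0; 0 0 -6 0 0 0; 0 0 -9 0 0 0; 0 0 -10.8 0 0 0; 0 0 -11.4 0 0 0; 0 0 -11.6 0 0 0; 0 0 -11.6 0 0 0; 0 0 -11.6 0 0 0"

```text
time: 13.02
tool_pos: [546.0, 7.4, 31.8]
tcp_rot: [-90.0, 0.2, -176.1]
ft_force: [0.1, -0.6, 0.5]
finger_gap: 40.3
```

>>> move_arm:
  motion: "0 0 -0.1 0 0 0; 0 0 -0.2 0 0 0; 0 0 -0.3 0 0 0; 0 0 -0.35 0 0 0; 0 0 -0.35 0 0 0"

```text
time: 13.43
tool_pos: [545.4, 7.0, 27.3]
tcp_rot: [-90.0, 0.1, -176.1]
ft_force: [-1.5, -0.4, 5.3]
finger_gap: 40.2
```

>>> move_arm:
  motion: "0 0 -0.03 0 0 0; 0 -0.15 -0.03 0 0 0; 0 -0.3 -0.03 0 0 0; 0 -0.45 -0.03 0 0 0; 0.1 -0.55 -0.03 0 0 0; 0.1 -0.55 -0.03 0 0 0; 0.1 -0.55 -0.03 0 0 0"

```text
time: 14.02
tool_pos: [546.7, 1.6, 27.3]
tcp_rot: [-90.0, 0.1, -176.1]
ft_force: [-1.1, 2.0, 6.9]
finger_gap: 40.1
```

>>> move_arm:
  motion: "0 0 0.2 0 0 0; 0 0 0.8 0 0 0; 0 0 3 0 0 0; 0 0 7 0 0 0; 0 0 11 0 0 0; 0 0 14 0 0 0; 0 -3 16 0 0 0; 0 -7 16 0 0 0; 0 -11 16 0 0 0; 0 -15 16 0 0 0"

```text
time: 14.85
tool_pos: [545.9, -149.9, 187.6]
tcp_rot: [-89.9, 0.1, -176.0]
ft_force: [0.6, -0.1, 0.3]
finger_gap: 40.2
```

>>> move_arm:
  motion: "0 -4 0 0 0 0; 0 -8 0 0 0 0; 0 -12 0 0 0 0; 0 -15 0 0 0 0; 0 -16 0 0 0 0; 0 -16 0 0 0 0"

```text
time: 15.35
tool_pos: [544.9, -311.2, 186.1]
tcp_rot: [-90.0, -0.0, -176.3]
ft_force: [0.0, -0.9, 0.7]
finger_gap: 39.7
```

```bash
python3 - <<'E'
from h import *
import pickle
a=snap("top","top4.png");b=snap("side","side4.png");pickle.dump((a,b),open("s4.pkl","wb"))
g=lambda im:(255*(im/255.)**0.5).astype(np.uint8)
A=cv2.resize(g(a["image"][130:300,330:480]),None,fx=3.5,fy=3.5,interpolation=cv2.INTER_CUBIC)
cv2.imwrite("pics/cA4.png",A)
E
```

```text
(no output)
```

View pics/cA4.png

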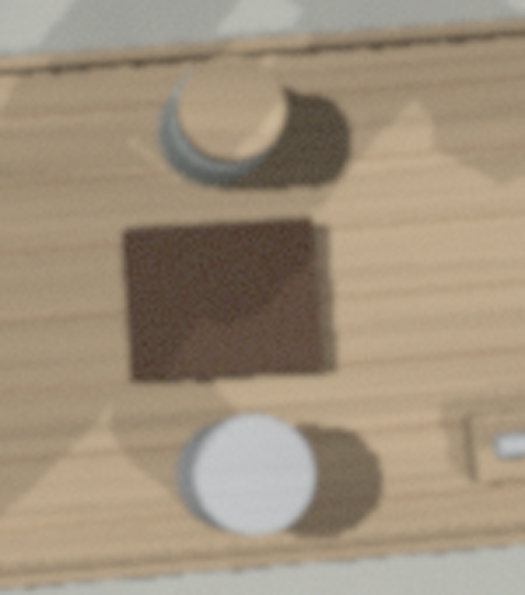

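The rest shifted about 5 mm in −y and now has crop corners at (123,230), (312,219), (321,372) and (132,382). That puts its centre near (546, 9), with the jar–tin midpoint near (545.5, 8.5). The jar and tin pixels are unchanged and the arm is clear, so I'm handing in.

```bash
python3 - <<'E'
from h import *
import pickle
a,b=pickle.load(open("s4.pkl","rb"))
H=np.array([onz(a,330+x/3.5-.36,130+y/3.5-.36,26)[:2] for x,y in((123,230),(312,219),(321,372),(132,382))])
print(H.mean(0),np.degrees([np.arctan2(-(H[0]-H[1])[0],(H[0]-H[1])[1]),np.arctan2(*(H[0]-H[3])[::-1]),np.arctan2(*(H[1]-H[2])[::-1])]))
r.hand_in()
E
```

```text
[546.14145736   9.16381802] [4.62558802 4.24340366 4.00135627]
the job is handed in; nothing more can be done
```

I pressed the cork rest lightly from above with both fingertips and slid it out of its corner. It now lies between the jar and the tin, and I've handed the job in. Peak wrist reading was about 9 N. One 5.5 mm nudge corrected the first placing, and the job took about 15.4 s of the 48 s.

| Last check (top view) | Rest | Target |
|---|---|---|
| Centre (mm) | (546.1, 9.2) | about (545.5, 8.5) |
| Yaw (degrees) | 4.0 to 4.6 | 3.95 |

- **Other objects:** the jar and tin look unmoved in the last picture. The tin, chime and ball showed image shifts of about 1.5 mm or less before the final nudge. The chime's correlation was weak, and the jar's 0.7 px came with a change in shadow. I did not re-measure the chime or ball after the nudge.
- **Disagreement:** two measurements of the jar–tin midpoint differed by about 2 mm in y (9.0 and 7.1). A colour mask of the rest included its shadow, so I used the hand-read corners, which agreed between the top and side views.

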